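Eject the yellow battery pack from the charging dock

TASK

The grey charging dock holds three radio battery packs in push-push latches, one yellow and two black. Push the yellow pack down until its latch trips, let it spring up, then draw it out and set it down standing upright in the blue tray. Leave both black packs latched in the dock, and do not drop the yellow one.

Things in the scene. Friction and masses are not known exactly. Their poses are not given: they have to be found in the camera images.
- yellow_pack_center (a point): Centre of the yellow battery pack, a box 60 x 44 x 70 mm (its x, y, z; z up), 0.13-0.25 kg, in a well of the grey dock. Latched, its centre is 60 mm above the table, its top 2 mm above the dock: too low to grip. Pressed 5 mm or more down (8 to 12 N; hard stop at 12 mm) it trips; let go, it rises in 0.5 s to 30 mm above the latched height, stays up loose on a spring plate and lifts straight out.
- black_pack_a_center (a point): Centre of one black battery pack: size, axes and latch as the yellow one, in the same dock, to stay latched. The dock is a fixed grey block 110 x 290 mm (along the packs' x and y), its top face 93 mm above the table, with three wells side by side along the packs' y, 90 mm apart; each well's mouth is 63 x 47 mm. Any pack may be in any well.
- black_pack_b_center (a point): Centre of the other black battery pack: the same in every way, to stay latched in the same dock.
- tray_in (a point): Centre of the inner floor (5 mm above the table) of the fixed, open blue tray: 180 x 150 mm outside along its x and y, walls 5 mm thick, rim 25 mm above the table.

How it is judged:
On the way, in this order (a step that is already met when the one before it is completed fails the run):
1. the yellow pack is pressed at least 2 mm below its latched height (height (world z) of yellow_pack_center below 0.058 m).
2. the yellow pack has sprung up at least 20 mm above its latched height (height (world z) of yellow_pack_center above 0.08 m).
3. the yellow pack is drawn clear of the dock (its foot above the dock's top) (height (world z) of yellow_pack_center above 0.128 m).
At the end, for the whole second after the job is handed in: The yellow pack stands upright (within 10 degrees), released and at rest, on the floor of the blue tray (centre within 70 mm along and 55 mm across of the tray's centre); both black packs are still latched in the dock (not risen by 10 mm) (x of yellow_pack_center in the frame of tray_in between -0.07 and 0.07 m and y of yellow_pack_center in the frame of tray_in between -0.055 and 0.055 m and z of yellow_pack_center in the frame of tray_in below 0.042 m and angle between yellow_pack_center's own z axis and vertical below 0.17 rad and linear speed of yellow_pack below 0.03 m/s and height (world z) of each of black_pack_a_center, black_pack_b_center below 0.07 m); the robot touches nothing.
It fails at once if a black pack is released or lifted (10 mm above its latched height) (height (world z) of any of black_pack_a_center, black_pack_b_center above 0.07 m).
It fails at once if the yellow pack is dropped or thrown (faster than 0.8 m/s while not in the fingers, a fall of over 30 mm) (linear speed of yellow_pack above 0.8 m/s and contact force between the fingers and yellow_pack below 0.05 N).
It also fails if it takes over 48 s, if anything falls off the work surface, if the arm or the gripper's body presses on something with over 40 N, if the wrist force passes 120 N, or if a joint passes its speed limit or range.

ROBOT

A 6-joint arm with a two-finger parallel gripper is mounted at the origin on the work surface. World frame = base frame: x ahead of the robot, y to its left, z up, the work surface at z = 0. Lengths are in m, angles in rad, forces in N, time in s.
With the tool pointing down it reaches from about 0.3 to 0.775 m from the base axis. Payload 14.6 kg.
Tool frame: the origin (TCP) lies between the finger pads; the fingertips stand 11 mm ahead of it and the grasp point (between the pads) lies 8 mm behind it; z points along the fingers, y is the direction in which the jaws open and shut (so a half turn about z gives the same grasp; the last joint's range is limited). The gripper opens to 85 mm and grips with 20 to 120 N. Pads are 22 mm wide; open, the fingers measure 114 mm over their backs; the gripper's body (76 mm by 85 mm) begins 54 mm behind the grasp point. The pads swing forward as they close: fully open they stand 13 mm farther back than shut.
Start: joints at [-1.266, 0.3, 1.521, -0, 1.321, -0.067], TCP at [0.2, -0.512, 0.242] pointing down, gripper open.
Joint ranges: [-3.03, 3.03], [-0.79, 2.21], [0.23, 2.52], [-1.04, 4.18], [0, 3.07], [-2.55, 2.55]. Speed limits (rad/s): [2.22, 2.22, 2.57, 3.14, 3.14, 3.14].

INTERFACE

Orientations are given as a unit quaternion [w, x, y, z].
In Python, from plant import monitor, viewer, ticket gives the robot as it stands.
- The arm moves only by the tool send_rows, never from a script. Its argument "motion" is a list of rows, each a list of 7 numbers: the shift along the tool's x, y, z in units of 40 cm (1.0 is 40 cm), then the turn, a rotation vector about the tool's x, y, z in units of 2 pi rad (1.0 is 2 pi rad), then the opening, from -1 (shut) to 1 (fully open), so that 0 is half open. In form: [[tx, ty, tz, wx, wy, wz, jaw], ...]. A call has 1 to 20 rows; each row is the pose to reach, as a shift and turn from the pose commanded when the call began, along the tool's axes at that moment, turning the shorter way round; what a row does not reach only later rows make up. A row lasts 1/10 s, in which the tool goes at most 50 mm and 8.59 degrees, less where a joint would pass 70% of its speed; a pose out of reach is approached as far as the arm can. A call with a number of a shift or a turn outside -1 to 1 is refused whole. A call with a gripper value outside its range is refused whole. The fingers move at their own pace and stop on an object; "newtons" is the grip in N (left out, the last holds). Time passes only in rows, so rows that repeat a pose let the fingers close. It gives the time, the measured TCP pose, the force and the opening at its end, in the units of the state.
- monitor.state(): the state, without advancing time (a new reading comes with each control period).
- viewer.snapshot(name): name is "side" or "top" or "wrist"; returns a dict with "pixels" (400x640x3 uint8, blue, green, red), "K" (3x3 intrinsics, pixels), "eye" and "rotation" of the camera in the world. Camera axes: x right, y down, z forward; pixel columns grow to the right and rows downward; lengths in m; the calibration is good to about 2 mm. A picture is of the moment at which its call begins. There is no depth.
- ticket.finish_job(): hands the job in, once; it reports no verdict.
The state is a dict: "t": time; "joint_positions": joint angles; "qvel": joint speeds; "tau": joint torques, N m; "tcp_pos": TCP position; "eef_rot": TCP orientation; "ft_force": force on the tool from outside, world axes, zero at the start; "ft_torque": the same for the moment, N m; "opening": finger opening in m.
Only numpy, scipy, OpenCV 4.12 (cv2) and the standard library are available. Lean on these libraries where they do the work, as an engineer would, in place of code of your own. Each camera call takes 0.05 s, during which the arm holds its last target. There are 200 camera calls.

## Working session

There is one attempt and no reset: what is moved stays moved. The work goes in short steps, Python scripts to look and compute and a tool call to move; the robot and the scene stay as the last step left them, time stands still between calls to the robot, and variables do not carry over. Pictures are saved under pics/ and viewed, and the job is handed in when it is done.

Besides the shell and the picture viewer there is one more tool, called after "Emit:" by a JSON object that holds its "name" and its "arguments", one argument or row to a line. send_rows: Moves the arm, as the interface text tells. Shifts and turns lie within -1 to 1; 1 stands for 40 cm of shift or 2 pi rad of turn. Its arguments: {"type":"object","properties":{"motion":{"type":"array","items":{"type":"array","items":{"type":"number"}}},"newtons":{"type":"number"}},"required":["motion"]}

```bash
mkdir -p pics; cat > h.py <<'E'
import numpy as np, cv2
from plant import monitor, viewer, ticket
def snap(n, f):
    s=viewer.snapshot(n); cv2.imwrite('pics/'+f+'.png', s['pixels']); 
    np.savez('pics/'+f+'.npz', **{k:np.array(s[k]) for k in('K','eye','rotation')}); return s
def back(f,u,v,z):
    c=np.load('pics/'+f+'.npz'); d=c['rotation']@np.linalg.inv(c['K'])@[u,v,1]
    return c['eye']+d*(z-c['eye'][2])/d[2]
def proj(f,p):
    c=np.load('pics/'+f+'.npz'); q=c['K']@c['rotation'].T@(np.array(p)-c['eye']); return q[:2]/q[2]
E
python3 - <<'E'
from h import *
for n in('top','side','wrist'):
    s=snap(n,n+'0'); print(n,s['eye'],np.round(s['rotation'],3).tolist(),s['K'][0])
print(monitor.state())
E
```

```text
top [0.4637835  0.07930324 0.88469331] [-0.011, 0.716, -0.697, 0.045] [372.57598858   0.         324.60462073]
side [0.29803197 0.46462713 0.61103276] [0.094, -0.269, 0.896, -0.342] [399.80271879   0.         325.80424669]
wrist [ 0.26860592 -0.48504052  0.37347507] [0.121, 0.817, -0.558, -0.083] [285.98130376   0.         318.42677436]
{'t': 0.15, 'joint_positions': array([-1.26561079e+00,  3.00339681e-01,  1.52141991e+00, -7.08637556e-06,
        1.32073488e+00, -6.66256188e-02]), 'qvel': array([-4.96526954e-04, -3.31917936e-03, -2.79866583e-03,  1.82011415e-04,
       -4.11433988e-05,  1.38322161e-04]), 'tau': array([-2.83958158e-06, -5.43673289e+01, -3.61891115e+01, -2.46063684e-05,
        3.12466131e-03,  2.30925781e-05]), 'tcp_pos': array([ 0.19974844, -0.51226358,  0.2418616 ]), 'eef_rot': array([-4.47292850e-04,  9.82769008e-01,  1.84837426e-01, -5.70647046e-05]), 'ft_force': array([-0.32531319,  0.16023792, -0.24457967]), 'ft_torque': array([0.05653173, 0.05239029, 0.00476657]), 'opening': 0.08535996915429629}
```

Rotation is a quaternion; I'll convert it.

```bash
sed -i "s/^import numpy.*/&\nfrom scipy.spatial.transform import Rotation as R\ndef qm(q): return R.from_quat(np.roll(q,-1)).as_matrix()/; s/c\['rotation'\]/qm(c['rotation'])/g" h.py; cat h.py | head -12
```

```text
import numpy as np, cv2
from scipy.spatial.transform import Rotation as R
def qm(q): return R.from_quat(np.roll(q,-1)).as_matrix()
from plant import monitor, viewer, ticket
def snap(n, f):
    s=viewer.snapshot(n); cv2.imwrite('pics/'+f+'.png', s['pixels']); 
    np.savez('pics/'+f+'.npz', **{k:np.array(s[k]) for k in('K','eye','rotation')}); return s
def back(f,u,v,z):
    c=np.load('pics/'+f+'.npz'); d=qm(c['rotation'])@np.linalg.inv(c['K'])@[u,v,1]
    return c['eye']+d*(z-c['eye'][2])/d[2]
def proj(f,p):
    c=np.load('pics/'+f+'.npz'); q=c['K']@qm(c['rotation']).T@(np.array(p)-c['eye']); return q[:2]/q[2]
```

View pics/top0.png

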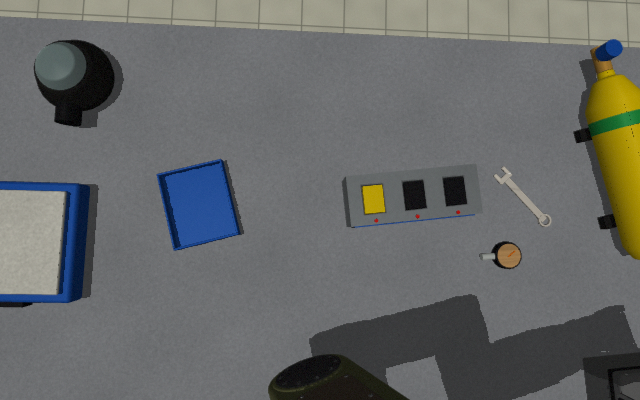

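View pics/side0.png

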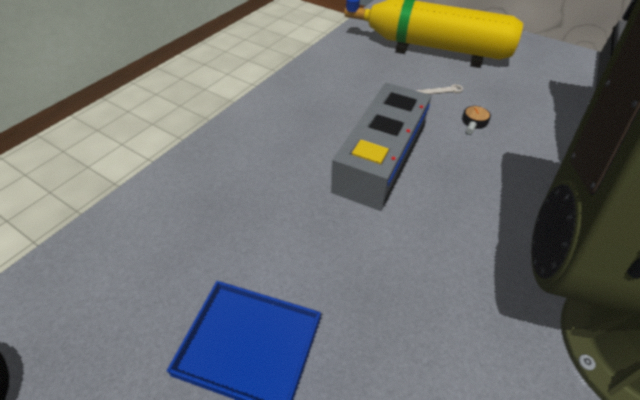

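The top view shows the yellow pack at about (373,199), the black ones at (414,195) and (455,191), and the tray at about (199,205). I'll enlarge it to read the corners.

```bash
python3 - <<'E'
from h import *
im=cv2.imread('pics/top0.png')
a=cv2.resize(im[155:235,335:490],None,fx=5,fy=5,interpolation=cv2.INTER_CUBIC)
cv2.imwrite('pics/crop1.png',a)
hsv=cv2.cvtColor(im,cv2.COLOR_BGR2HSV)
m=cv2.inRange(hsv,(20,120,100),(35,255,255)); m[:,500:]=0
r=cv2.minAreaRect(cv2.findNonZero(m)); print(r)
P=np.array([back('top0',u,v,.097)[:2] for u,v in cv2.boxPoints(r)]);print('yellow',P,P.mean(0))
m=cv2.inRange(hsv,(105,100,60),(125,255,255)); m[:,:140]=0;m[:,260:]=0
r=cv2.minAreaRect(cv2.findNonZero(m)); print(r)
T=np.array([back('top0',u,v,.02)[:2] for u,v in cv2.boxPoints(r)]);print('tray',T,T.mean(0))
for X in(P,T):
  for i in range(4):
    d=X[(i+1)%4]-X[i]; print(np.linalg.norm(d),np.degrees(np.arctan2(d[1],d[0])))
for u,v in [(414,195),(455,191)]: print(back('top0',u,v,.097))
E
```

```text
((373.07928466796875, 198.71340942382812), (27.71831512451172, 20.76112937927246), 83.6598129272461)
yellow [[ 0.55431612 -0.03617249]
 [ 0.56060092 -0.08063092]
 [ 0.50163491 -0.08794384]
 [ 0.49557675 -0.04370489]] [ 0.52803217 -0.06211304]
((197.7373046875, 204.27041625976562), (79.09851837158203, 69.17723083496094), 76.90811157226562)
tray [[0.57770885 0.42795251]
 [0.61914236 0.2772666 ]
 [0.44243269 0.22863296]
 [0.4036814  0.37785381]] [0.51074132 0.32792647]
0.044900455386316755 -81.95377656102352
0.059417754121788374 -172.93031903075644
0.04465183233842509 97.79767690905389
0.05922035047343795 7.307402399202611
0.15627853324799237 -74.62555478977211
0.18327995059543345 -164.61215005460886
0.15417043814965972 104.55762420784228
0.18109509440606547 16.059954435196286
[ 0.53846456 -0.15062082  0.097     ]
[ 0.54974596 -0.24046438  0.097     ]
```

View pics/crop1.png

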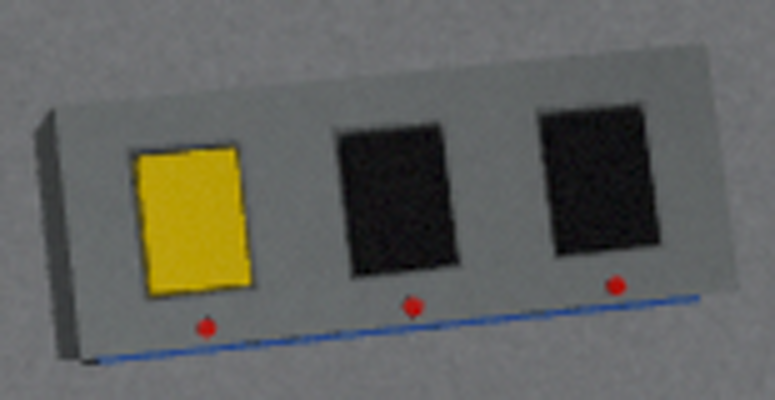

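The measurements are consistent. The yellow top face comes out at 59.3 x 44.8 mm, the pitch is 90 mm, and the tray outline is about 182 x 155 mm. I'll write the move calculator and approach with the jaws shut.

```bash
cat >> h.py <<'E'
def goal(x,y,z,yawx,frm=None):
    """shift/turn numbers to a tool-down pose; yawx = heading of tool x, deg"""
    s=monitor.state(); p=np.array(s['tcp_pos']); M=qm(s['eef_rot'])
    a=np.radians(yawx); c,n=np.cos(a),np.sin(a)
    G=np.array([[c,n,0],[n,-c,0],[0,0,-1]])
    print(np.round(M.T@(np.array([x,y,z])-p)/.4,4), np.round(R.from_matrix(M.T@G).as_rotvec()/(2*np.pi),4), 't',s['t'],'p',p.round(4),'F',s['ft_force'].round(1),s['opening'])
E
python3 -c "
from h import *
goal(.528,-.062,.2,7.2)"
```

```text
[ 1.1735 -0.7505  0.1054] [-0.0001  0.      0.0392] t 0.15 p [ 0.1997 -0.5123  0.2419] F [-0.3  0.2 -0.2] 0.08535996915429629
```

Emit:
{"name": "send_rows", "arguments": {
  "motion": [
    [0.94,-0.6,0.05,0,0,0.0392,-1],
    [0.94,-0.6,0.05,0,0,0.0392,-1],
    [0.94,-0.6,0.05,0,0,0.0392,-1],
    [0.94,-0.6,0.05,0,0,0.0392,-1],
    [0.94,-0.6,0.05,0,0,0.0392,-1],
    [0.94,-0.6,0.05,0,0,0.0392,-1],
    [0.94,-0.6,0.05,0,0,0.0392,-1],
    [0.94,-0.6,0.05,0,0,0.0392,-1],
    [0.94,-0.6,0.05,0,0,0.0392,-1],
    [0.94,-0.6,0.05,0,0,0.0392,-1],
    [0.94,-0.6,0.05,0,0,0.0392,-1],
    [0.94,-0.6,0.05,0,0,0.0392,-1]
  ]
}}

```text
t: 1.35
tcp_pos: [0.4625, -0.1529, 0.2222]
eef_rot: [0.0, 0.998, 0.062, -0.0]
ft_force: [0.3, 0.1, 0.5]
opening: -0.0001
```

```bash
python3 -c "
from h import *
goal(.528,-.062,.15,7.2); snap('wrist','wrist1'); print(proj('wrist1',[.528,-.062,.095]))"
```

```text
[ 0.1909 -0.2052  0.1804] [ 0.      0.0001 -0.0001] t 1.35 p [ 0.4625 -0.1529  0.2222] F [0.3 0.1 0.5] -0.000126242230010584
[223.85920754 107.03055929]
```

View pics/wrist1.png

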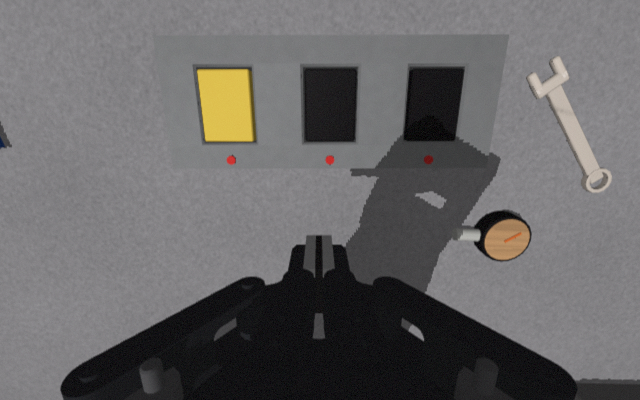

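The wrist view puts the yellow pack's centre at about (226,105), against (224,107) predicted, so they agree within 2 mm. The jaws are square to the pack. Next I'll go above it.

Emit:
{"name": "send_rows", "arguments": {
  "motion": [
    [0.193,-0.203,0.1,0,0,0,-1],
    [0.193,-0.203,0.1,0,0,0,-1],
    [0.193,-0.203,0.1,0,0,0,-1],
    [0.193,-0.203,0.243,0,0,0,-1],
    [0.193,-0.203,0.243,0,0,0,-1],
    [0.193,-0.203,0.243,0,0,0,-1],
    [0.193,-0.203,0.243,0,0,0,-1]
  ]
}}

```text
t: 2.1
tcp_pos: [0.5298, -0.063, 0.127]
eef_rot: [0.0, 0.998, 0.062, 0.001]
ft_force: [0.4, 0.4, 0.5]
opening: 0.0
```

```bash
python3 -c "
from h import *
goal(.529,-.063,.098,7.2); snap('wrist','wrist2'); snap('side','side2')
a=cv2.imread('pics/wrist2.png')[100:400,170:470]; b=cv2.resize(cv2.imread('pics/side2.png')[60:220,300:460],(300,300)); cv2.imwrite('pics/c2.png',np.hstack([a,b]))"
```

```text
[-0.0022 -0.0003  0.0724] [ 0.0001 -0.0003 -0.0003] t 2.1 p [ 0.5298 -0.063   0.127 ] F [0.4 0.4 0.5] 4.9111489124516536e-05
```

View pics/c2.png

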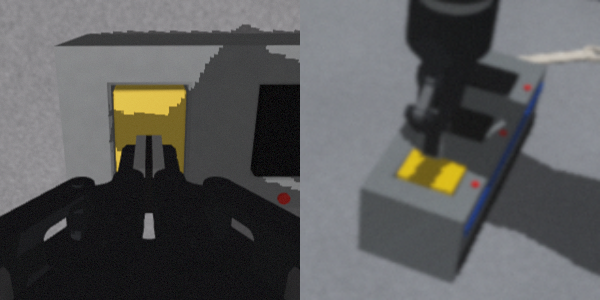

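The fingertips are over the middle of the yellow pack. I'll press about 8 mm, slowly.

Emit:
{"name": "send_rows", "arguments": {
  "motion": [
    [-0.002,0,0.035,0,0,0,-1],
    [-0.002,0,0.05,0,0,0,-1],
    [-0.002,0,0.056,0,0,0,-1],
    [-0.002,0,0.062,0,0,0,-1],
    [-0.002,0,0.068,0,0,0,-1],
    [-0.002,0,0.073,0,0,0,-1],
    [-0.002,0,0.073,0,0,0,-1]
  ]
}}

```text
t: 2.9
tcp_pos: [0.5293, -0.0624, 0.0976]
eef_rot: [0.0, 0.998, 0.063, 0.001]
ft_force: [-2.6, 0.3, 9.2]
opening: -0.0002
```

9 N at the expected depth. I'll let go, rise and open.

Emit:
{"name": "send_rows", "arguments": {
  "motion": [
    [0,0,-0.03,0,0,0,-1],
    [0,0,-0.08,0,0,0,-1],
    [0,0,-0.16,0,0,0,-1],
    [0,0,-0.22,0,0,0,1],
    [0,0,-0.22,0,0,0,1],
    [0,0,-0.22,0,0,0,1],
    [0,0,-0.22,0,0,0,1],
    [0,0,-0.22,0,0,0,1]
  ]
}}

```text
t: 3.7
tcp_pos: [0.5282, -0.0621, 0.1832]
eef_rot: [-0.0, 0.998, 0.063, -0.001]
ft_force: [0.2, 0.6, 0.1]
opening: 0.0722
```

```bash
python3 -c "
from h import *
goal(.529,-.063,.105,7.2); snap('wrist','wrist3'); snap('side','side3')
print(proj('side3',[.528,-.062,.125]),proj('wrist3',[.528,-.062,.125]))
a=cv2.imread('pics/wrist3.png')[100:400,120:520]; b=cv2.resize(cv2.imread('pics/side3.png')[60:220,300:460],(300,300)); cv2.imwrite('pics/c3.png',np.hstack([a,b]))"
```

```text
[0.0019 0.0026 0.1954] [-0.0001  0.0002 -0.    ] t 3.7 p [ 0.5282 -0.0621  0.1832] F [0.2 0.6 0.1] 0.0722129585081121
[372.48221838 138.09998957] [318.96460117 218.93957779]
```

View pics/c3.png

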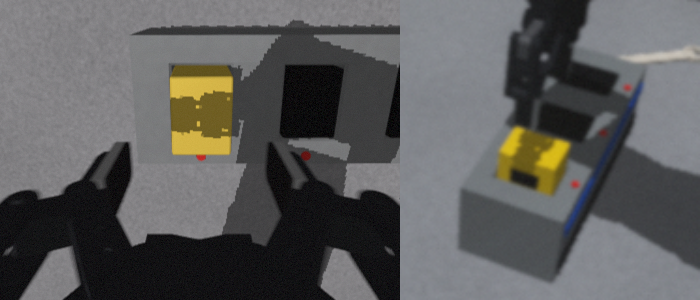

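The pack has risen, with its top face centred as predicted. I'll descend open, then close at 44 mm.

Emit:
{"name": "send_rows", "arguments": {
  "motion": [
    [0.003,0.001,0.08,0,0,0,1],
    [0.003,0.001,0.14,0,0,0,1],
    [0.003,0.001,0.18,0,0,0,1],
    [0.003,0.001,0.2,0,0,0,1],
    [0.003,0.001,0.2,0,0,0,1],
    [0.003,0.001,0.2,0,0,0,1],
    [0.003,0.001,0.2,0,0,0,-1],
    [0.003,0.001,0.2,0,0,0,-1],
    [0.003,0.001,0.2,0,0,0,-1],
    [0.003,0.001,0.2,0,0,0,-1],
    [0.003,0.001,0.2,0,0,0,-1],
    [0.003,0.001,0.2,0,0,0,-1],
    [0.003,0.001,0.2,0,0,0,-1],
    [0.003,0.001,0.2,0,0,0,-1]
  ],
  "newtons": 50
}}

```text
t: 5.2
tcp_pos: [0.53, -0.0624, 0.104]
eef_rot: [0.0, 0.998, 0.063, 0.0]
ft_force: [1.7, -0.8, 3.0]
opening: 0.0434
```

Gripped at 43 mm. I'll lift straight up.

Emit:
{"name": "send_rows", "arguments": {
  "motion": [
    [0,0,-0.03,0,0,0,-1],
    [0,0,-0.07,0,0,0,-1],
    [0,0,-0.12,0,0,0,-1],
    [0,0,-0.17,0,0,0,-1],
    [0,0,-0.22,0,0,0,-1],
    [0,0,-0.25,0,0,0,-1],
    [0,0,-0.25,0,0,0,-1],
    [0,0,-0.25,0,0,0,-1]
  ]
}}

```text
t: 6.0
tcp_pos: [0.5295, -0.0623, 0.2032]
eef_rot: [-0.0, 0.998, 0.063, -0.0]
ft_force: [0.4, -0.5, -1.4]
opening: 0.0431
```

```bash
python3 -c "
from h import *
goal(.511,.328,.19,15.4); snap('wrist','wrist4'); snap('side','side4')
a=cv2.imread('pics/wrist4.png')[100:400,120:520]; b=cv2.resize(cv2.imread('pics/side4.png')[40:220,280:460],(300,300)); cv2.imwrite('pics/c4.png',np.hstack([a,b]))"
```

```text
[ 0.0763 -0.9738  0.0333] [-0.0001  0.0001 -0.0228] t 6.0 p [ 0.5295 -0.0623  0.2032] F [ 0.4 -0.5 -1.4] 0.04310713144096059
```

View pics/c4.png

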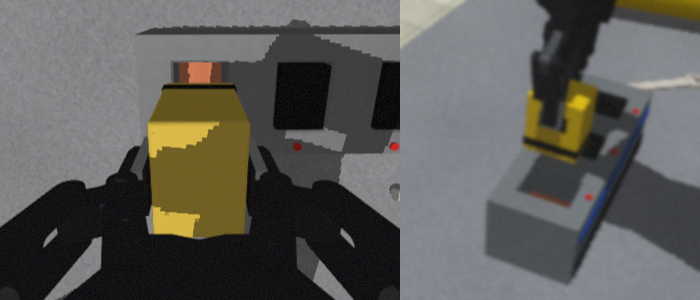

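The pack is held upright and clear of the well, and both black packs are still in place. I'll carry it to the tray smoothly.

Emit:
{"name": "send_rows", "arguments": {
  "motion": [
    [0,-0.03,0,0,0,0,-1],
    [0.01,-0.1,0,0,0,-0.003,-1],
    [0.02,-0.19,0,0,0,-0.006,-1],
    [0.025,-0.28,0,0,0,-0.009,-1],
    [0.03,-0.37,0,0,0,-0.012,-1],
    [0.04,-0.46,0,0,0,-0.015,-1],
    [0.045,-0.55,0,0,0,-0.018,-1],
    [0.05,-0.64,0,0,0,-0.021,-1],
    [0.06,-0.73,0,0,0,-0.0228,-1],
    [0.065,-0.82,0,0,0,-0.0228,-1],
    [0.07,-0.9,0,0,0,-0.0228,-1],
    [0.076,-0.95,0,0,0,-0.0228,-1],
    [0.076,-0.974,0,0,0,-0.0228,-1],
    [0.076,-0.974,0,0,0,-0.0228,-1],
    [0.076,-0.974,0,0,0,-0.0228,-1]
  ]
}}

```text
t: 7.6
tcp_pos: [0.5111, 0.3274, 0.2036]
eef_rot: [0.0, 0.991, 0.134, -0.0]
ft_force: [-0.3, -0.3, -1.0]
opening: 0.0432
```

```bash
python3 -c "
from h import *
goal(.511,.328,.054,15.4); snap('wrist','wrist5'); snap('side','side5')
a=cv2.imread('pics/wrist5.png')[:,60:580]; b=cv2.imread('pics/side5.png')[100:,100:380]; b=cv2.resize(b,(280,300)); a=cv2.resize(a,(390,300));cv2.imwrite('pics/c5.png',np.hstack([a,b]))"
```

```text
[ 0.0005 -0.0015  0.374 ] [ 0.      0.0001 -0.    ] t 7.6 p [0.5111 0.3274 0.2036] F [-0.3 -0.3 -1. ] 0.04317331583192399
```

View pics/c5.png

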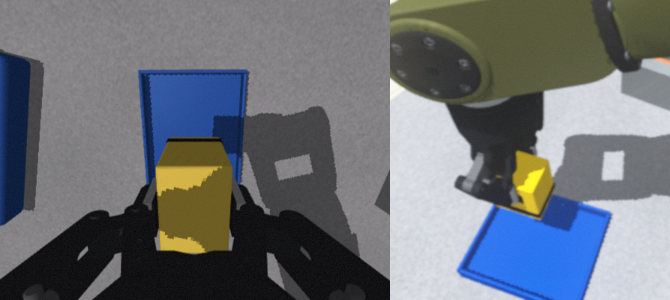

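Centred over the tray with the edges parallel. I'll lower to about 4 mm above contact, then feel for the floor.

Emit:
{"name": "send_rows", "arguments": {
  "motion": [
    [0,0,0.05,0,0,0,-1],
    [0,0,0.13,0,0,0,-1],
    [0,0,0.21,0,0,0,-1],
    [0,0,0.28,0,0,0,-1],
    [0,0,0.33,0,0,0,-1],
    [0,0,0.355,0,0,0,-1],
    [0,0,0.364,0,0,0,-1],
    [0,0,0.364,0,0,0,-1],
    [0,0,0.364,0,0,0,-1]
  ]
}}

```text
t: 8.6
tcp_pos: [0.5118, 0.3281, 0.0595]
eef_rot: [-0.0, 0.991, 0.134, 0.001]
ft_force: [-0.1, -0.2, -0.7]
opening: 0.0432
```

Emit:
{"name": "send_rows", "arguments": {
  "motion": [
    [0,0,0.003,0,0,0,-1],
    [0,0,0.006,0,0,0,-1],
    [0,0,0.008,0,0,0,-1],
    [0,0,0.008,0,0,0,-1]
  ]
}}

```text
t: 9.0
tcp_pos: [0.5112, 0.328, 0.0551]
eef_rot: [-0.0, 0.991, 0.134, -0.0]
ft_force: [-0.4, 0.2, -1.6]
opening: 0.0433
```

Emit:
{"name": "send_rows", "arguments": {
  "motion": [
    [0,0,0.0025,0,0,0,-1],
    [0,0,0.005,0,0,0,-1],
    [0,0,0.005,0,0,0,-1]
  ]
}}

```text
t: 9.3
tcp_pos: [0.5114, 0.3281, 0.0546]
eef_rot: [-0.0, 0.991, 0.134, 0.0]
ft_force: [-6.8, -4.4, 14.4]
opening: 0.0432
```

Floor contact at 14 N. I'll open, then retreat.

Emit:
{"name": "send_rows", "arguments": {
  "motion": [
    [0,0,-0.002,0,0,0,-1],
    [0,0,-0.003,0,0,0,0.3],
    [0,0,-0.003,0,0,0,0.6],
    [0,0,-0.003,0,0,0,0.9],
    [0,0,-0.003,0,0,0,0.9],
    [0,0,-0.003,0,0,0,0.9],
    [0,0,-0.003,0,0,0,0.9],
    [0,0,-0.06,0,0,0,0.9],
    [0,0,-0.15,0,0,0,0.9],
    [0,0,-0.25,0,0,0,0.9],
    [0,0,-0.35,0,0,0,0.9],
    [0,0,-0.4,0,0,0,0.9],
    [0,0,-0.4,0,0,0,0.9],
    [0,0,-0.4,0,0,0,0.9]
  ]
}}

```text
t: 10.7
tcp_pos: [0.511, 0.3279, 0.2126]
eef_rot: [0.0, 0.991, 0.134, -0.0]
ft_force: [0.2, 0.4, -0.3]
opening: 0.0809
```

```bash
python3 -c "
from h import *
goal(.511,.328,.2,15.4); snap('top','top6'); snap('side','side6')
print(proj('side6',[.511,.328,.075]),proj('side6',[.511,.328,.005]))
a=cv2.resize(cv2.imread('pics/top6.png')[130:270,140:500],None,fx=1.1,fy=1.1); b=cv2.imread('pics/side6.png')[40:,100:500]; a=cv2.copyMakeBorder(a,0,b.shape[0]-a.shape[0],0,0,cv2.BORDER_CONSTANT); cv2.imwrite('pics/c6.png',np.hstack([a,b])[:,:800])"
```

```text
[-0.     -0.0002  0.0316] [ 0.  0. -0.] t 10.7 p [0.511  0.3279 0.2126] F [ 0.2  0.4 -0.3] 0.08094312300719714
[244.31349124 323.99497426] [250.61922038 343.28674672]
```

View pics/c6.png

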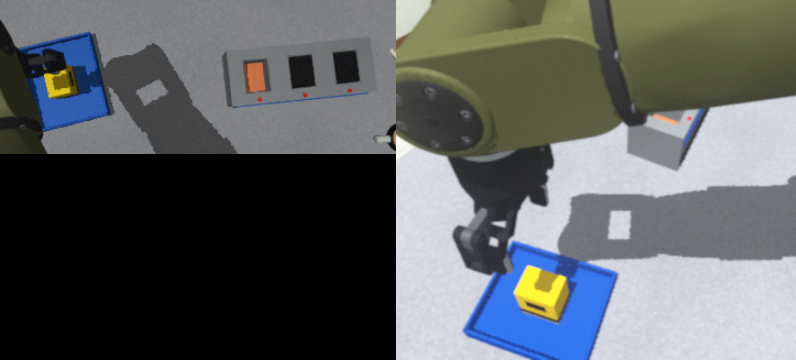

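The yellow pack stands upright in the middle of the tray, at crop (542,293). The gripper is clear, and both black packs sit flush in the dock at crop (302,71) and (346,67). I'll hand the job in.

```bash
python3 -c "
from h import *
print(ticket.finish_job())"
```

```text
the job is handed in; nothing more can be done
None
```

I pressed the yellow pack about 8 mm down (9 N), and its latch tripped and let it spring up. I gripped it at 43 mm, drew it straight out and set it down in the middle of the blue tray. It touched the floor at 14 N, and I let go about 11 s into the 48 s allowed.

The last pictures show the yellow pack upright near the tray's centre, the gripper open and clear of it, and both black packs still flush in the dock. None of my checks failed or disagreed. The hand-in gave no verdict.

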